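Blank off the bench dust port with its spring-latched cap

ROBOT

A 7-joint arm with a two-finger parallel gripper is mounted at the origin on the work surface. World frame = base frame: x ahead of the robot, y to its left, z up, the work surface at z = 0. Lengths are in mm, angles in rad, forces in N, time in s.
With the tool pointing down it reaches from about 400 to 900 mm from the base axis. Payload 5.5 kg.
Tool frame: the origin (TCP) lies midway between the tips of the shut fingers; the grasp point (between the pads) lies env.grip_point_offset behind it (env.grip_point_offset is the distance from the TCP to the grasp point, in mm); z points along the fingers, y is the line along which they close (so a half turn about z gives the same grasp; the last joint's range is limited). The gripper opens to 92 mm and grips with 3 to 60 N. Pads are 19 mm wide; open, the fingers measure 130 mm over their backs; the gripper's body (75 mm by 190 mm) begins 47 mm behind the grasp point.
Start: joints at [-1.035, 0.501, -0.427, 1.55, 0.221, 1.138, -0.21], TCP at [175.09, 625.974, 226.729] pointing down, gripper open.
Joint ranges: [-2.88, 2.88], [-0.31, 2.03], [-1.54, 1.56], [0.2, 2.42], [-1.41, 4.55], [0.19, 2.02], [-2.57, 2.57]. Speed limits (rad/s): [2.57, 2.57, 3.14, 3.14, 3.14, 3.14, 3.14].

INTERFACE

Orientations are given as a unit quaternion [x, y, z, w].
In Python, from rig import readout, viewer, workorder, env gives the robot as it stands.
- The arm moves only by the tool send_rows, never from a script. Its argument "series" is a list of rows, each a list of 5 numbers: the shift along the tool's x, y, z in m, then the turn about the tool's z in degrees, then the opening, from 0 (shut) to 1 (fully open). In form: [[dx, dy, dz, twist, jaw], ...]. A call has exactly 5 rows; each row shifts and turns the commanded pose from where the row before left it, along the tool's axes as they then stand; what a row does not reach is not made up. A row lasts 1/12 s, in which the tool goes at most 41.7 mm and 7.16 degrees, less where a joint would pass 70% of its speed; a pose out of reach is approached as far as the arm can. A call is refused whole if a number of a shift passes 0.0417 or a number of a turn 7.16, either way. A call with a gripper value outside its range is refused whole. The fingers move at their own pace and stop on an object; "squeeze" is the grip in N (left out, the last holds). Time passes only in rows, so rows that do not move let the fingers close, or fill a call up. It gives the time, the measured TCP pose, the force, the opening and the grip force at its end, in the units of the state.
- readout.get_obs(): the state, without advancing time (a new reading comes with each control period).
- viewer.get_image(name): name is "side" or "top" or "wrist"; returns the picture (480x640x3 uint8, red, green, blue); there is no depth.
- viewer.camera_info(name): a dict with "camera_matrix" (3x3 intrinsics, pixels), "camera_from_world" (4x4, takes a point from world to camera coordinates); the wrist camera has in their place "T_tool_cam" (4x4, takes a point from camera to tool coordinates, whose origin is the TCP and whose axes are the flange's). Camera axes: x right, y down, z forward; pixel columns grow to the right and rows downward; lengths in mm; the calibration is good to about 2 mm. A picture is of the moment at which its call begins: read the wrist's pose just before it. camera_info takes no time and is no camera call.
- workorder.close_job(): hands the job in; it is judged then, once.
The state is a dict: "clock": time; "joint_positions": joint angles; "joint_velocities": joint speeds; "joint_efforts": joint torques, N m; "eef_pos": TCP position; "eef_rot": TCP orientation; "contact_force": force on the tool from outside, world axes, zero at the start; "torque": the same for the moment, N m; "grip_width": finger opening in mm; "grasp_force": force on a finger pad.
Only numpy, scipy, OpenCV 4.12 (cv2) and the standard library are available. Lean on these libraries where they do the work, as an engineer would, in place of code of your own. Each camera call takes 0.05 s, during which the arm holds its last target. There are 200 camera calls.

TASK

The sanding is done: blank off the open dust-extraction collar on the bench with the loose orange cap. Pinch the cap's two black tabs fully together, lower the cap into the collar with its latch bolts in line with the two windows under the yellow marks, press it down firmly but gently against the sprung rubber ring while the tabs are still pinched, then let the tabs out so that both bolts latch in the windows and the cap stays there level and held down by itself. Do not ram the collar or disturb the other things on the bench.

Things in the scene. Friction and masses are not known exactly. Their poses are not given: they have to be found in the camera images.
- cap: loose orange blanking cap, standing upright on the bench, 0.1 to 0.16 kg. Origin: centre of its plug's underside, z up. Plug 60 mm across (foot chamfered 2 mm) from z = 0 to 30 mm; flange 76 mm across, z = 30 to 35 mm; two tabs at +y and -y. Under each tab a square steel latch bolt, 14 mm wide along x, z = 14 to 19 mm; bolts do not cam in by themselves. Half a turn about z makes no difference
- cap_top (a point): centre of the flange's upper face, 35 mm above the cap's origin. The two black pinch tabs rise 24 mm above it at the cap's +y and -y, each 20 mm wide along x and 6 mm thick; outer faces 44 mm apart at rest, 31 mm fully pinched. Each spring pushes outward with 4 N at rest, 10 N fully pinched
- tab_a (a joint): inward slide of the tab and bolt at the cap's +y: 0 m at rest (fully out, bolt tip 35.5 mm from the cap's axis), 0.0065 m fully pinched; the bolt clears the bore beyond about 0.0045 m
- tab_b (a joint): the same for the tab at the cap's -y
- dust_box: grey extraction box fixed to the bench, 166 x 146 mm, lid at z = 60 mm. Origin on the bench, straight below the axis of the upright open collar; a steel duct leaves towards +x. In the collar's wall at the box's +y and -y, under yellow marks, two windows 19 mm wide, 8 to 18 mm below the rigid rim, receive the cap's bolts; the lip above them is whole
- box_lid (a point): on the lid, 60 mm up, on the collar's axis. Grey plastic collar: bore 63 mm, outside 74 mm. It is telescopic and clamped at a height that is not reported: its rigid rim lies anywhere from 44 to 64 mm above the lid, so it must be found by touch. A latched cap's foot stands 27 mm below the rim. More than 25 N from the cap damages the collar
- clamp_ring (a point): centre of the top of the clamp ring round the collar's foot, 82 mm up; ring 94 mm across. On the collar's rim sits a black sprung rubber sealing ring, 4 mm high, on which the cap's flange lands: 2 N at first, 5 N more per mm pressed down, 22 N when it bottoms at 4 mm. The bolts get below the windows' upper edges once it is 1.2 mm down (8 N), and it then keeps a latched cap taut
- board: bystander: loose maple paddle board lying flat, wide part 150 x 110 x 18 mm; origin under it, 30 mm from the middle of the wide part towards the handle
- sanding_block: bystander: cork sanding block 110 x 62 x 36 mm; origin at the centre of its underside
- glue: bystander: white glue bottle, 56 mm across, 145 mm tall, standing; origin at the centre of its underside
- pencil_pot: bystander: yellow pot, 72 mm across, 90 mm tall, standing; origin at the centre of its underside
Not all that is in view belongs to the job. What is meant by the cap is not green, pink or purple, and is the smaller of those in its own colour.

How it is judged:
By the outcome, as a careful person would: the job done as asked, in the order asked, and still so for the second after the job is handed in, with the robot touching nothing.
It also fails if it takes over 58 s, if anything falls off the work surface, if the arm or the gripper's body presses on something with over 40 N, if the wrist force passes 120 N, or if a joint passes its speed limit or range.

## Working session

There is one attempt and no reset: what is moved stays moved. The work goes in short steps, Python scripts to look and compute and a tool call to move; the robot and the scene stay as the last step left them, time stands still between calls to the robot, and variables do not carry over. Pictures are saved under pics/ and viewed, at most 10 in all, crops included, and the job is handed in when it is done.

Besides the shell and the picture viewer there is one more tool, called after "Request:" as name(argument=value, ...), one argument or row to a line, values as JSON. send_rows: Moves the arm, as the interface text tells. Its arguments: {"type":"object","properties":{"series":{"type":"array"},"squeeze":{"type":"number"}},"required":["series"]}

```bash
mkdir -p pics; ls; python3 - <<'E'
from rig import readout, viewer, workorder, env
import cv2, numpy as np
print(readout.get_obs()); print(env.grip_point_offset)
for n in ("side","top","wrist"):
    im=viewer.get_image(n); cv2.imwrite(f"pics/{n}0.png",im[:,:,::-1])
    print(n,viewer.camera_info(n))
E
```

```text
pics
{'clock': 0.0, 'joint_positions': array([-1.03482162,  0.50183014, -0.42675107,  1.55148069,  0.22079695,
        1.13831336, -0.21027792]), 'joint_velocities': array([ 0.00146854,  0.00055025,  0.00098058,  0.00108663,  0.0003981 ,
       -0.00011963,  0.00176997]), 'joint_efforts': array([ 2.05340148e-04, -5.66586256e+01, -5.81546277e+00, -2.79107755e+01,
       -6.83896872e-02,  3.09127977e-02,  1.90423812e-04]), 'eef_pos': array([174.98479778, 625.25238923, 225.67316106]), 'eef_rot': array([ 1.35941781e-01,  9.90716333e-01, -9.77440257e-04, -1.53978207e-04]), 'contact_force': array([-0.30233661,  0.18614707,  0.20488353]), 'torque': array([-0.02342809, -0.04060456,  0.00659923]), 'grasp_force': 0.0, 'grip_width': 91.7401934902173}
18.8
side {'camera_matrix': array([[616.12761565,   0.        , 324.33031168],
       [  0.        , 616.12761565, 234.26902929],
       [  0.        ,   0.        ,   1.        ]]), 'camera_from_world': array([[ 7.44662693e-01, -6.67293035e-01,  1.40527439e-02,
        -4.03578472e+02],
       [-3.53711437e-01, -4.12402663e-01, -8.39530978e-01,
  
[... 570 characters left out ...]
 [ 1.82886404e-01,  1.15735358e-02, -9.83065927e-01,
         1.19108339e+03],
       [ 0.00000000e+00,  0.00000000e+00,  0.00000000e+00,
         1.00000000e+00]])}
wrist {'camera_matrix': array([[400.01664511,   0.        , 320.10116988],
       [  0.        , 400.01664511, 244.21031974],
       [  0.        ,   0.        ,   1.        ]]), 'T_tool_cam': array([[ 9.17564837e-04, -9.56596187e-01, -2.91415328e-01,
         7.94351936e+01],
       [ 9.99999418e-01,  7.12610045e-04,  8.09443531e-04,
        -3.10800703e-01],
       [-5.66645105e-04, -2.91415901e-01,  9.56596284e-01,
        -1.58331249e+02],
       [ 0.00000000e+00,  0.00000000e+00,  0.00000000e+00,
         1.00000000e+00]])}
```

View pics/top0.png

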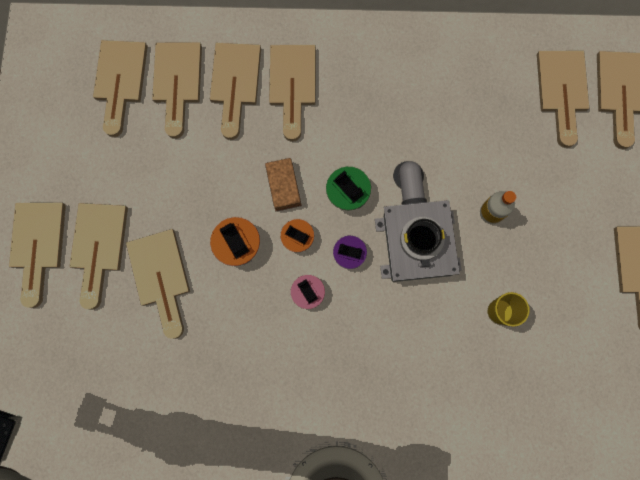

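View pics/side0.png

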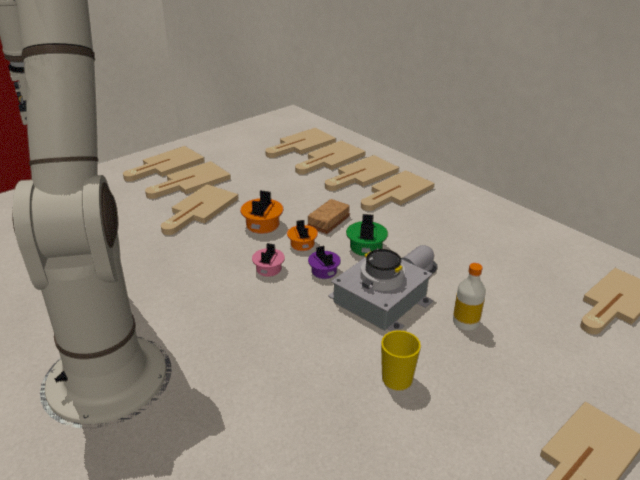

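The top view shows two orange caps: a large one at (235,242) and a small one at (297,236). There are also green (349,189), purple (350,252) and pink (308,292) ones. The small orange one fits, being the smaller in its own colour. The collar is at (423,237).

```bash
cat > h.py <<'E'
import cv2, numpy as np
from rig import readout, viewer, env
from scipy.spatial.transform import Rotation as R
def cam(n,obs=None):
    c=viewer.camera_info(n); K=np.array(c["camera_matrix"])
    if n=="wrist":
        T=np.eye(4);T[:3,:3]=R.from_quat(obs["eef_rot"]).as_matrix();T[:3,3]=obs["eef_pos"]
        return K,T@np.array(c["T_tool_cam"])
    return K,np.linalg.inv(c["camera_from_world"])
def ray(K,T,uv,z):
    d=T[:3,:3]@np.linalg.solve(K,[uv[0],uv[1],1]); o=T[:3,3]
    return (o+d*(z-o[2])/d[2])
def proj(K,T,p):
    q=np.linalg.inv(T)@np.append(p,1); q=K@q[:3]; return q[:2]/q[2]
def shot(n,name=None):
    o=readout.get_obs(); im=viewer.get_image(n)[:,:,::-1].copy()
    if name: cv2.imwrite(f"pics/{name}.png",im)
    return o,im
def blobs(m,mn=20):
    n,l,s,c=cv2.connectedComponentsWithStats(m.astype(np.uint8)); return [(i,s[i],c[i],l==i) for i in range(1,n) if s[i][4]>=mn]
E
python3 - <<'E'
from h import *
im=cv2.imread("pics/top0.png"); K,T=cam("top")
hsv=cv2.cvtColor(im,cv2.COLOR_BGR2HSV)
H,S,V=cv2.split(hsv)
roi=np.zeros(H.shape,bool); roi[215:258,275:320]=1
orange=(H>5)&(H<16)&(S>200)&(V>120)&roi
c=cv2.convexHull(np.argwhere(orange)[:,::-1].astype(np.float32)); (u,v),r=cv2.minEnclosingCircle(c)
print("orange",u,v,r,ray(K,T,(u,v),33))
blk=(V<50)&roi; pts=np.argwhere(blk)[:,::-1].astype(np.float32)
rc=cv2.minAreaRect(pts);print(rc); b=cv2.boxPoints(rc)
w=np.array([ray(K,T,p,59) for p in b]);print(w.round(1),w.mean(0)); 
for a in (0,1): d=w[a+1]-w[a]; print(np.linalg.norm(d),np.degrees(np.arctan2(d[1],d[0])))
# box
roi=np.zeros(H.shape,bool); roi[190:290,370:470]=1
yel=(H>18)&(H<35)&(S>150)&(V>100)&roi
for x in blobs(yel,4): print("yel",x[1],x[2],ray(K,T,x[2],110))
cv2.imwrite("pics/crop.png",np.hstack([cv2.resize(im[205:265,265:325],(400,400),interpolation=cv2.INTER_CUBIC),cv2.resize(im[190:290,370:470],(400,400),interpolation=cv2.INTER_CUBIC)]))
E
```

```text
orange 296.9854431152344 235.23301696777344 15.45175552368164 [560.08427301 101.2759315   33.        ]
((296.998291015625, 234.5657501220703), (21.941177368164062, 9.470588684082031), 28.072484970092773)
[[558.  125.6  59. ]
 [577.1 116.6  59. ]
 [554.9  73.1  59. ]
 [536.   82.2  59. ]] [556.52675531  99.35256668  59.        ]
21.07797532554052 -25.437430898238432
48.81627509164656 -116.97580009100263
yel [442 230   3   9  13] [442.76923077 233.76923077] [ 555.78679684 -211.20584472  110.        ]
yel [405 233   3   9  19] [405.68421053 237.57894737] [ 545.68219533 -133.30644052  110.        ]
```

View pics/crop.png

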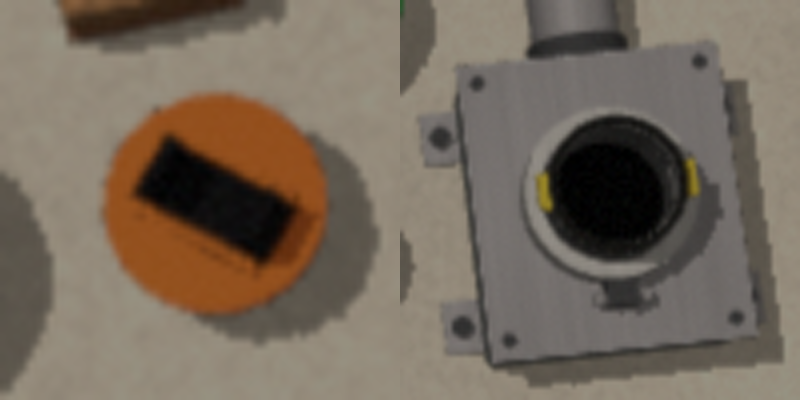

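The enlarged crop confirms the small orange cap (centre about (557,100) mm, tab axis at about 63°). The collar's yellow marks put its axis near (551,-172) with a yaw of about 7.4°. I'm moving over the cap now.

Request:
send_rows(
  series=[
    [-0.0255, -0.0201, 0, 0, 0.8],
    [-0.0255, -0.0201, 0, 0, 0.8],
    [-0.0255, -0.0201, 0, 0, 0.8],
    [-0.0255, -0.0201, 0, 0, 0.8],
    [-0.0255, -0.0201, 0, 0, 0.8],
  ],
)

```text
clock: 0.57
eef_pos: [271.4, 493.3, 226.3]
eef_rot: [0.136, 0.991, -0.0, -0.0]
contact_force: [1.3, -0.3, 0.1]
grip_width: 73.7
grasp_force: 0.0
```

Request:
send_rows(
  series=[
    [-0.0255, -0.0201, 0, 0, 0.8],
    [-0.0255, -0.0201, 0, 0, 0.8],
    [-0.0255, -0.0201, 0, 0, 0.8],
    [-0.0255, -0.0201, 0, 0, 0.8],
    [-0.0255, -0.0201, 0, 0, 0.8],
  ],
)

```text
clock: 0.98
eef_pos: [367.1, 362.1, 226.6]
eef_rot: [0.136, 0.991, -0.0, -0.0]
contact_force: [1.3, 0.5, 0.1]
grip_width: 73.3
grasp_force: 0.0
```

Request:
send_rows(
  series=[
    [-0.0255, -0.0201, 0, 0, 0.8],
    [-0.0255, -0.0201, 0, 0, 0.8],
    [-0.0255, -0.0201, 0, 0, 0.8],
    [-0.0255, -0.0201, 0, 0, 0.8],
    [-0.0255, -0.0201, 0, 0, 0.8],
  ],
)

```text
clock: 1.4
eef_pos: [462.8, 231.1, 226.6]
eef_rot: [0.136, 0.991, -0.0, -0.0]
contact_force: [-0.2, -0.4, 0.6]
grip_width: 73.5
grasp_force: 0.0
```

Request:
send_rows(
  series=[
    [-0.0255, -0.0201, 0, 0, 0.8],
    [-0.0255, -0.0201, 0, 0, 0.8],
    [-0.0255, -0.0201, 0, 0, 0.8],
    [-0.0255, -0.0201, 0, 0, 0.8],
    [-0.0255, -0.0201, 0, 0, 0.8],
  ],
)

```text
clock: 1.82
eef_pos: [558.5, 100.0, 226.5]
eef_rot: [0.136, 0.991, -0.0, -0.0]
contact_force: [0.4, 0.0, -0.3]
grip_width: 73.2
grasp_force: 0.0
```

Request:
send_rows(
  series=[
    [0, 0, 0.02, 5.7, 0.8],
    [0, 0, 0.02, 5.7, 0.8],
    [0, 0, 0.015, 0, 0.8],
    [0, 0, 0, 0, 0.8],
    [0, 0, 0, 0, 0.8],
  ],
)

```text
clock: 2.23
eef_pos: [557.1, 101.4, 170.9]
eef_rot: [0.233, 0.972, -0.0, -0.001]
contact_force: [0.4, -0.2, -0.1]
grip_width: 73.5
grasp_force: 0.0
```

Excellent tracking. Next is a look with the wrist camera.

```bash
python3 - <<'E'
from h import *
o,im=shot("wrist","w1"); K,T=cam("wrist",o)
H,S,V=cv2.split(cv2.cvtColor(im,cv2.COLOR_BGR2HSV))
print(o["eef_pos"],proj(K,T,[557,100,35]))
m=(H>5)&(H<16)&(S>200)&(V>100)
for b in blobs(m,300):
    c=cv2.convexHull(np.argwhere(b[3])[:,::-1].astype(np.float32)); e=cv2.fitEllipse(c)
    print("or",b[1],e,ray(K,T,e[0],35))
for b in blobs(V<45,200):
    rc=cv2.minAreaRect(np.argwhere(b[3])[:,::-1].astype(np.float32)); w=np.array([ray(K,T,p,59) for p in cv2.boxPoints(rc)])
    print("bl",b[1],rc,w.mean(0).round(1)); 
    for a in (0,1): d=w[a+1]-w[a]; print(np.linalg.norm(d),np.degrees(np.arctan2(d[1],d[0])))
E
```

```text
[557.06826044 101.40228919 170.88257672] [318.89848986 232.44035538]
or [ 418   83   97   99 1120] ((485.3753967285156, 128.99766540527344), (100.26513671875, 131.57012939453125), 98.5064926147461) [542.77884349 239.29668895  35.        ]
or [276 218  72  57 865] ((311.13104248046875, 248.0384979248047), (51.49761962890625, 81.27092742919922), 126.8688735961914) [565.38826785  89.01065239  35.        ]
bl [ 160   61   85   67 2691] ((201.47604370117188, 93.26831817626953), (84.56512451171875, 33.8323860168457), 29.407188415527344) [436.5  78.2  59. ]
21.02062281079094 117.23600796699266
50.50944709924091 34.438176170498636
bl [ 435   73  138  101 6721] ((504.1949157714844, 124.1967544555664), (124.67466735839844, 66.21276092529297), 32.735225677490234) [541.9 243.1  59. ]
38.31659082651344 122.47346530209474
82.88862792377104 34.02828123344094
bl [ 291  221   66   34 1864] ((323.5, 237.5), (33.0, 65.0), 90.0) [556.1 104.2  59. ]
45.105860521675346 63.08899725191497
24.107786392748935 -25.43664797956794
bl [ 124  243   79   48 2170] ((162.7587890625, 267.5523376464844), (34.1474647521
[... 225 characters left out ...]
328125, 73.57232666015625), 41.423667907714844) [586.8   1.1  59. ]
60.9309465578645 111.77034133279504
27.483108034897022 17.56940930016893
bl [ 405  293   52   55 1080] ((419.1731872558594, 331.1001281738281), (72.24319458007812, 36.194305419921875), 49.127593994140625) [655.  135.6  59. ]
27.11752820304613 108.04396260979199
59.809198724548025 13.872177030726217
bl [    0   309   640   171 45612] ((319.5, 394.0), (170.0, 639.0), 90.0) [675.3  40.2  59. ]
474.4406316663137 63.10245096993777
164.33098719837534 -13.943530945979013
bl [ 468  310  172  110 9461] ((553.5, 364.5), (109.0, 171.0), 90.0) [730.4 216.6  59. ]
126.90933537693728 63.10261467321325
99.94513970992134 -13.943530945979028
```

View pics/w1.png

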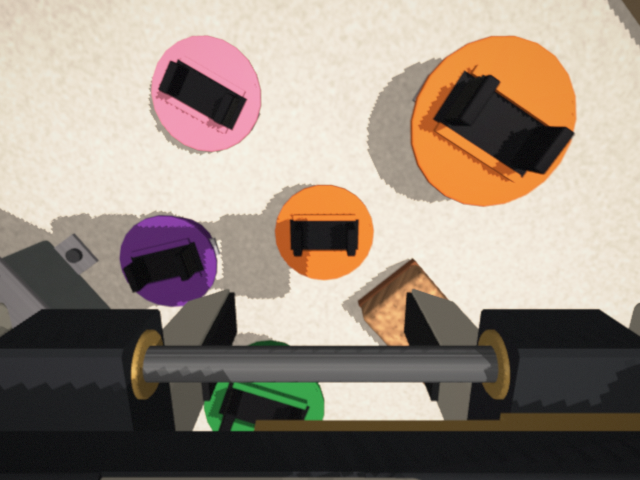

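The wrist view shows the cap centred at (324,232), with its tabs spanning columns 291 to 357. The yaw matches, and the tool is about 2.7 mm short along its y. I'll correct that and descend.

Request:
send_rows(
  series=[
    [-0.0005, 0.0027, 0.025, 0, 0.8],
    [0, 0, 0.03, 0, 0.8],
    [0, 0, 0.03, 0, 0.8],
    [0, 0, 0.025, 0, 0.8],
    [0, 0, 0.015, 0, 0.8],
  ],
)

```text
clock: 2.7
eef_pos: [559.2, 103.8, 45.5]
eef_rot: [0.233, 0.972, -0.0, -0.0]
contact_force: [-0.6, 0.9, 0.2]
grip_width: 73.4
grasp_force: 0.0
```

Request:
send_rows(
  series=[
    [0, 0, 0.004, 0, 0.8],
    [0, 0, 0.002, 0, 0.8],
    [0, 0, 0.001, 0, 0.8],
    [0, 0, 0, 0, 0.8],
    [0, 0, 0, 0, 0.8],
  ],
)

```text
clock: 3.12
eef_pos: [560.9, 103.9, 41.3]
eef_rot: [0.234, 0.972, 0.001, 0.001]
contact_force: [-0.0, -0.5, 0.1]
grip_width: 73.6
grasp_force: 0.0
```

```bash
python3 - <<'E'
from h import *
for i in range(4):
    o,im=shot("wrist","w2"); print(o["eef_pos"],o["joint_positions"],o["contact_force"])
print(shot("side","s2")[0]["eef_pos"])
E
```

```text
[560.89653357 103.92360312  41.27611545] [-0.14980853  0.57453728 -0.10256919  1.88913043  0.08877925  0.67953002
  0.79418394] [-0.03808237 -0.48992155  0.06036517]
[560.7795354  103.86830396  41.15436846] [-0.14979259  0.5746437  -0.10252743  1.88933429  0.08878125  0.679376
  0.79415059] [-0.00742451  0.13739092  0.34956152]
[560.51939604 103.74865776  40.91556479] [-0.1497566   0.57488891 -0.10247174  1.88966557  0.08884097  0.6792743
  0.79414688] [ 0.21941196 -0.82266476 -0.40583793]
[560.31415298 103.72780763  40.6972657 ] [-0.14978999  0.5751773  -0.10245486  1.88984714  0.08880635  0.67923072
  0.79409441] [-0.42617828  0.241923   -0.45338229]
[560.10810041 103.72165471  40.45203055]
```

View pics/w2.png

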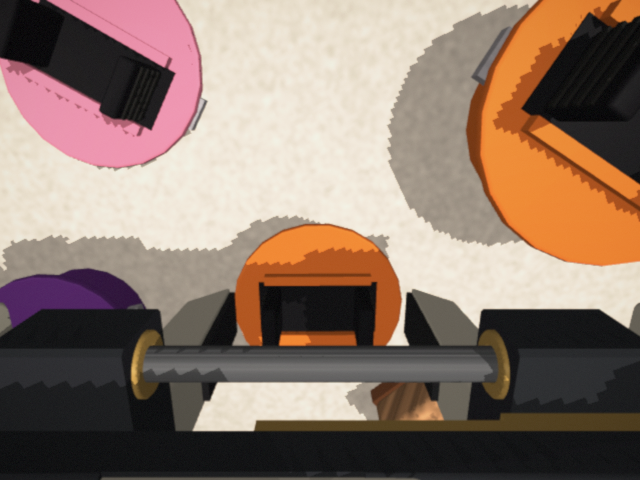

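The wrist view shows the cap centred between the fingers: flange columns 236 to 401, tabs 260 to 377. I'm closing now; the arm is still settling slowly towards its target.

Request:
send_rows(
  series=[
    [0, 0, 0, 0, 0.5],
    [0, 0, 0, 0, 0.45],
    [0, 0, 0, 0, 0.4],
    [0, 0, 0, 0, 0.35],
    [0, 0, 0, 0, 0.3],
  ],
  squeeze=40,
)

```text
clock: 3.78
eef_pos: [559.5, 103.6, 39.6]
eef_rot: [0.234, 0.972, -0.0, -0.0]
contact_force: [-0.8, -1.2, -0.5]
grip_width: 44.7
grasp_force: 0.6
```

Request:
send_rows(
  series=[
    [0, 0, 0, 0, 0],
    [0, 0, 0, 0, 0],
    [0, 0, 0, 0, 0],
    [0, 0, 0, 0, 0],
    [0, 0, 0, 0, 0],
  ],
)

```text
clock: 4.2
eef_pos: [559.7, 103.7, 40.3]
eef_rot: [0.234, 0.972, 0.0, 0.0]
contact_force: [-2.0, -0.3, 7.4]
grip_width: 26.9
grasp_force: 40.1
```

Request:
send_rows(
  series=[
    [0, 0, 0, 0, 0],
    [0, 0, 0, 0, 0],
    [0, 0, 0, 0, 0],
    [0, 0, 0, 0, 0],
    [0, 0, 0, 0, 0],
  ],
)

```text
clock: 4.62
eef_pos: [559.7, 103.7, 40.3]
eef_rot: [0.234, 0.972, 0.0, 0.0]
contact_force: [-2.0, -0.7, 4.9]
grip_width: 27.4
grasp_force: 40.1
```

Request:
send_rows(
  series=[
    [0, 0, -0.004, 0, 0],
    [0, 0, -0.01, 0, 0],
    [0, 0, -0.02, 0, 0],
    [0, 0, -0.03, 0, 0],
    [0, 0, -0.03, 0, 0],
  ],
)

```text
clock: 5.03
eef_pos: [558.6, 103.4, 134.4]
eef_rot: [0.234, 0.972, -0.0, -0.001]
contact_force: [0.7, 0.8, -1.6]
grip_width: 27.3
grasp_force: 40.0
```

Request:
send_rows(
  series=[
    [0, 0, -0.03, 0, 0],
    [0, 0, -0.02, 0, 0],
    [0, 0, 0, 0, 0],
    [0, 0, 0, 0, 0],
    [0, 0, 0, 0, 0],
  ],
)

```text
clock: 5.45
eef_pos: [558.9, 103.4, 183.2]
eef_rot: [0.234, 0.972, -0.0, -0.0]
contact_force: [-0.2, -0.5, -2.2]
grip_width: 27.1
grasp_force: 40.0
```

```bash
python3 - <<'E'
from h import *
o,im=shot("wrist","w3"); o,im2=shot("side","s3"); o,t=shot("top","t3")
print(o["eef_pos"],o["eef_rot"],o["grip_width"],o["contact_force"],o["torque"])
K,T=cam("side"); u,v=proj(K,T,o["eef_pos"]).astype(int); print(u,v)
u=max(u,75)
c=im2[v-75:v+75,u-75:u+75]
cv2.imwrite("pics/m3.png",np.hstack([cv2.resize(im[180:480,140:500],(480,400)),cv2.resize(c,(320,400))]))
E
```

```text
[558.3469542  103.31410019 182.1918409 ] [ 2.33682957e-01  9.72311690e-01 -6.28756498e-04 -1.36289387e-03] 26.947658312283924 [ 0.34142505  0.51625046 -1.22367667] [-0.06808602 -0.00514649  0.03649245]
300 179
```

View pics/m3.png

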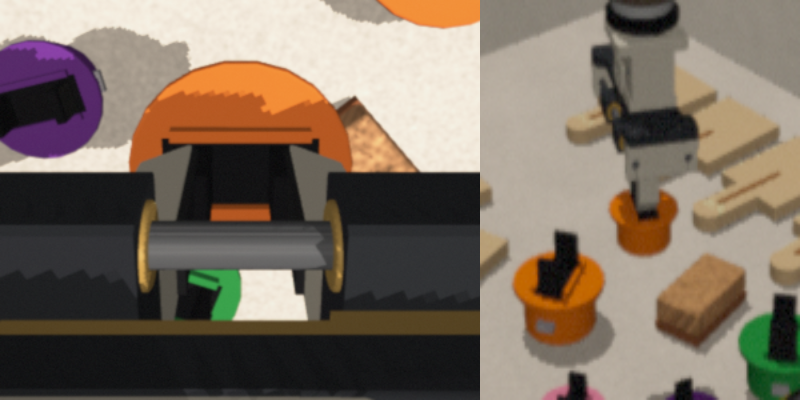

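The cap is held level and pinched between the fingers, with its flange at crop columns 130 to 352. I'll raise it, turn it to the box's yaw and go beside the collar for a look.

Request:
send_rows(
  series=[
    [0, 0, -0.005, -6.88, 0],
    [0, 0, -0.005, -6.88, 0],
    [0, 0, -0.005, -6.88, 0],
    [0, 0, -0.004, -6.88, 0],
    [0, 0, -0.003, -6.88, 0],
  ],
)

```text
clock: 6.02
eef_pos: [559.0, 103.6, 204.7]
eef_rot: [-0.067, 0.998, -0.0, -0.001]
contact_force: [-0.8, -0.7, -0.8]
grip_width: 27.0
grasp_force: 40.0
```

Request:
send_rows(
  series=[
    [-0.0035, -0.02, 0, 0, 0],
    [-0.0035, -0.028, 0, 0, 0],
    [-0.0035, -0.032, 0, 0, 0],
    [-0.0035, -0.032, 0, 0, 0],
    [-0.0035, -0.032, 0, 0, 0],
  ],
)

```text
clock: 6.43
eef_pos: [594.9, -38.2, 204.4]
eef_rot: [-0.065, 0.998, 0.0, -0.001]
contact_force: [0.0, -0.1, -1.7]
grip_width: 27.2
grasp_force: 40.0
```

Request:
send_rows(
  series=[
    [-0.0035, -0.032, 0, 0, 0],
    [-0.0035, -0.032, 0, 0, 0],
    [-0.0035, -0.032, 0, 0, 0],
    [-0.0035, -0.024, 0, 0, 0],
    [-0.004, -0.014, 0, 0, 0],
  ],
)

```text
clock: 6.85
eef_pos: [629.5, -172.3, 204.0]
eef_rot: [-0.062, 0.998, -0.001, -0.001]
contact_force: [0.1, -0.1, -1.4]
grip_width: 27.0
grasp_force: 40.0
```

Request:
send_rows(
  series=[
    [0, 0, 0, 0, 0],
    [0, 0, 0, 0, 0],
    [0, 0, 0, 0, 0],
    [0, 0, 0, 0, 0],
    [0, 0, 0, 0, 0],
  ],
)

```text
clock: 7.27
eef_pos: [630.5, -165.2, 205.7]
eef_rot: [-0.066, 0.998, 0.0, -0.0]
contact_force: [0.5, -0.2, -0.6]
grip_width: 27.1
grasp_force: 40.0
```

```bash
python3 - <<'E'
from h import *
o,im=shot("wrist","w4"); K,T=cam("wrist",o); print(o["eef_pos"],o["eef_rot"],o["contact_force"])
H,S,V=cv2.split(cv2.cvtColor(im,cv2.COLOR_BGR2HSV))
yel=(H>18)&(H<35)&(S>150)&(V>100)
for x in blobs(yel,15): print("yel",x[1],x[2],ray(K,T,x[2],110))
m=(H>5)&(H<16)&(S>180)&(V>100)
for b in blobs(m,300): print("or",b[1],b[2])
E
```

```text
[ 630.53913537 -165.24526077  205.70489323] [-6.56787153e-02  9.97840700e-01  4.89717101e-04 -6.37365302e-05] [ 0.48909574 -0.20347184 -0.58084798]
yel [259 107  10  31 247] [263.01619433 121.94331984] [ 556.08000466 -209.92406374  110.        ]
yel [384 108  10  30 232] [388.75862069 122.32758621] [ 546.21997216 -134.17973034  110.        ]
yel [ 79 158  51  40 335] [106.19701493 165.49552239] [ 595.01286784 -304.82534799  110.        ]
yel [113 209  32  21 114] [126.94736842 219.38596491] [ 628.2477798 -292.2201347  110.       ]
yel [389 334   7  25  72] [391.83333333 346.375     ] [ 697.91084167 -103.95319169  110.        ]
yel [245 337   6  24  58] [247.48275862 348.77586207] [ 713.49132275 -206.82952639  110.        ]
yel [390 373   7  25  85] [393.23529412 385.67058824] [730.41800697 -96.82207407 110.        ]
yel [245 378   5  20  58] [246.79310345 386.9137931 ] [ 745.76161574 -204.77292667  110.        ]
or [   0  201   45   47 1486] [ 17.11305518 222.87886945]
or [ 238  227  165   82 7983] [320.24051109 263.843292  ]
or [298 334  45  12 528] [320.16287879 339.5719697 ]
```

View pics/w4.png

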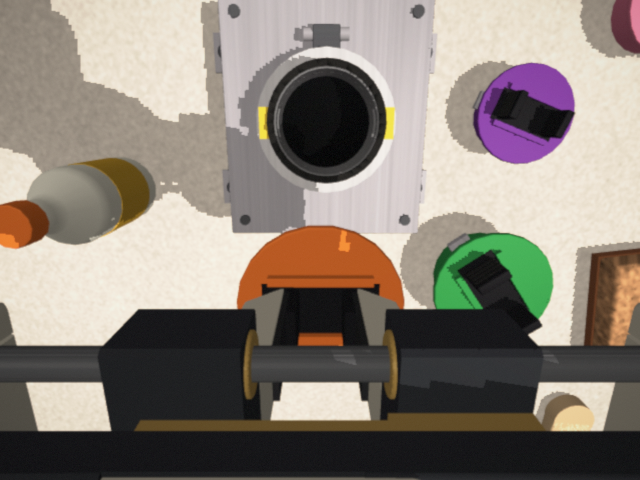

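The wrist view puts the collar's yellow marks at (263,122) and (389,122), so its centre is (551.1,-172.0) with y axis at 97.4°. The held flange arc is at columns 238 to 403, and its edge spot of light is irrelevant. Next I fit the flange circle to get the cap's offset in the tool frame.

```bash
python3 - <<'E'
from h import *
from scipy.optimize import least_squares
o=readout.get_obs(); K,T=cam("wrist",o)
Tt=np.eye(4);Tt[:3,:3]=R.from_quat(o["eef_rot"]).as_matrix();Tt[:3,3]=o["eef_pos"]
im=cv2.imread("pics/w4.png"); H,S,V=cv2.split(cv2.cvtColor(im,cv2.COLOR_BGR2HSV))
m=(H>5)&(H<16)&(S>180)&(V>60)
up=[(c,np.argmax(m[220:300,c])+220) for c in range(248,394,2) if m[220:300,c].any()]
w=np.array([ray(K,T,p,o["eef_pos"][2]-5.3) for p in up])
t=(np.linalg.inv(Tt)@np.c_[w,np.ones(len(w))].T).T[:,:2]
for loss in ("linear","soft_l1"):
    r=least_squares(lambda q:np.hypot(*(t-q[:2]).T)-38,[0,0],loss=loss); print("fix r",r.x,np.abs(r.fun).max())
r=least_squares(lambda q:np.hypot(*(t-q[:2]).T)-q[2],[0,0,38]); print("free",r.x,np.abs(r.fun).max())
# collar centre: ellipse of dark ring in wrist view
roi=np.zeros(V.shape,bool); roi[55:190,262:390]=1
d=((V<70)&roi); b=max(blobs(d,100),key=lambda b:b[1][4]); e=cv2.fitEllipse(cv2.convexHull(np.argwhere(b[3])[:,::-1].astype(np.float32)))
print(b[1],e,[ray(K,T,e[0],z).round(1) for z in (105,115,125)])
for z in (105,115,125): print(z,[ray(K,T,(326,122.1),z).round(1)])
cen=np.array([551.1,-172.0]); print("tool-frame delta to collar",(Tt[:3,:3].T@np.append(cen-o["eef_pos"][:2],0)))
E
```

```text
fix r [-0.64700293  0.01940355] 0.8702599616733124
fix r [-0.64329548  0.01001393] 0.8801744722887861
free [9.16135837e-01 1.58385082e-02 3.66186210e+01] 0.4256464779961746
[  267    59   119   123 10569] ((325.8433837890625, 119.98120880126953), (118.21279907226562, 123.99014282226562), 4.019505977630615) [array([ 549.9, -172.6,  105. ]), array([ 550. , -172.8,  115. ]), array([ 550.1, -172.9,  125. ])]
105 [array([ 551.2, -172.4,  105. ])]
115 [array([ 551.2, -172.5,  115. ])]
125 [array([ 551.2, -172.7,  125. ])]
tool-frame delta to collar [ 7.96095753e+01  4.12493534e+00 -3.32414914e-03]
```

Request:
send_rows(
  series=[
    [0.015, 0.0033, 0, 0, 0],
    [0.02, 0, 0, 0, 0],
    [0.02, 0, 0, 0, 0],
    [0.0155, 0, 0, 0, 0],
    [0.01, 0, 0, 0, 0],
  ],
)

```text
clock: 7.73
eef_pos: [548.5, -174.3, 205.9]
eef_rot: [-0.064, 0.998, -0.0, -0.0]
contact_force: [-0.6, -0.3, -1.2]
grip_width: 27.2
grasp_force: 40.0
```

Request:
send_rows(
  series=[
    [0, 0, 0.01, 0, 0],
    [0, 0, 0.01, 0, 0],
    [0, 0, 0.006, 0, 0],
    [0, 0, 0, 0, 0],
    [0, 0, 0, 0, 0],
  ],
)

```text
clock: 8.15
eef_pos: [550.4, -173.9, 178.5]
eef_rot: [-0.065, 0.998, 0.001, -0.001]
contact_force: [-0.1, -0.2, -0.5]
grip_width: 26.8
grasp_force: 40.0
```

Request:
send_rows(
  series=[
    [0, 0, 0, 0, 0],
    [0, 0, 0, 0, 0],
    [0, 0, 0, 0, 0],
    [0, 0, 0, 0, 0],
    [0, 0, 0, 0, 0],
  ],
)

```text
clock: 8.57
eef_pos: [550.4, -174.7, 179.9]
eef_rot: [-0.064, 0.998, -0.0, 0.0]
contact_force: [1.5, 0.3, -2.0]
grip_width: 27.0
grasp_force: 40.0
```

```bash
python3 - <<'E'
from h import *
o,im=shot("side","s5"); o,im2=shot("top","t5"); o=readout.get_obs(); print(o["eef_pos"],o["eef_rot"],o["contact_force"],o["torque"])
K,T=cam("side"); u,v=proj(K,T,[550,-172,135]).astype(int)
K,T=cam("top"); a,b=proj(K,T,[550,-172,135]).astype(int); print(u,v,a,b)
cv2.imwrite("pics/m5.png",np.hstack([cv2.resize(im[v-60:v+60,u-60:u+60],(600,600),interpolation=cv2.INTER_CUBIC)]))
E
```

```text
[ 550.31536258 -174.6644185   179.87981239] [-6.42186259e-02  9.97935842e-01 -6.01355015e-05  1.41498621e-04] [-0.13596619  0.02056756 -1.44349822] [0.04433618 0.00234682 0.00708799]
383 248 425 233
```

View pics/m5.png

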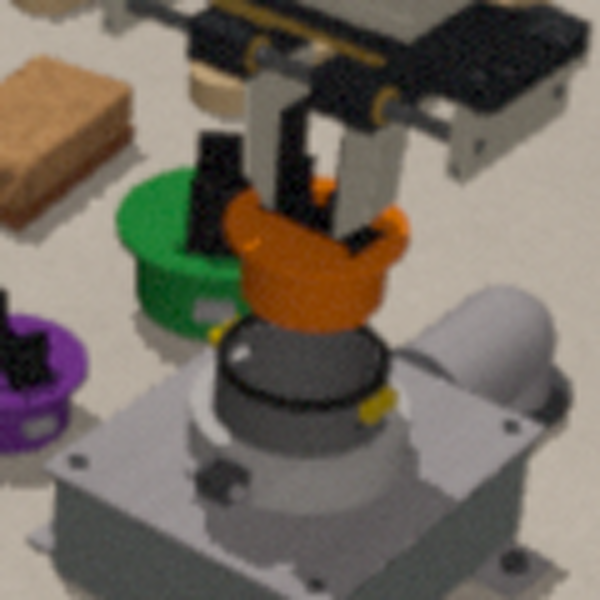

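The side crop shows the cap hanging level, just above the dark ring of the collar, and about 2 mm off in y. I'll correct that and go down slowly.

Request:
send_rows(
  series=[
    [0, 0.0022, 0.003, 0, 0],
    [0, 0, 0.003, 0, 0],
    [0, 0, 0.002, 0, 0],
    [0, 0, 0, 0, 0],
    [0, 0, 0, 0, 0],
  ],
)

```text
clock: 9.08
eef_pos: [549.7, -172.3, 171.3]
eef_rot: [-0.064, 0.998, 0.0, -0.0]
contact_force: [0.2, -1.0, -0.8]
grip_width: 27.1
grasp_force: 40.0
```

Request:
send_rows(
  series=[
    [0, 0, 0, 0, 0],
    [0, 0, 0, 0, 0],
    [0, 0, 0, 0, 0],
    [0, 0, 0, 0, 0],
    [0, 0, 0, 0, 0],
  ],
)

```text
clock: 9.5
eef_pos: [550.0, -172.4, 171.8]
eef_rot: [-0.064, 0.998, -0.0, 0.0]
contact_force: [0.4, 0.6, -1.9]
grip_width: 27.2
grasp_force: 40.0
```

Request:
send_rows(
  series=[
    [-0.0005, 0, 0.001, 0, 0],
    [0, 0, 0.001, 0, 0],
    [0, 0, 0.001, 0, 0],
    [0, 0, 0.001, 0, 0],
    [0, 0, 0.001, 0, 0],
  ],
)

```text
clock: 9.92
eef_pos: [550.4, -172.3, 166.5]
eef_rot: [-0.064, 0.998, 0.0, -0.0]
contact_force: [-0.5, 0.0, -1.0]
grip_width: 27.0
grasp_force: 40.0
```

Request:
send_rows(
  series=[
    [0, 0, 0.001, 0, 0],
    [0, 0, 0.001, 0, 0],
    [0, 0, 0.001, 0, 0],
    [0, 0, 0.001, 0, 0],
    [0, 0, 0.001, 0, 0],
  ],
)

```text
clock: 10.33
eef_pos: [550.4, -172.4, 161.6]
eef_rot: [-0.064, 0.998, 0.0, -0.0]
contact_force: [-0.4, 0.2, -0.7]
grip_width: 27.6
grasp_force: 40.0
```

Request:
send_rows(
  series=[
    [0, 0, 0.001, 0, 0],
    [0, 0, 0.001, 0, 0],
    [0, 0, 0.001, 0, 0],
    [0, 0, 0.001, 0, 0],
    [0, 0, 0.001, 0, 0],
  ],
)

```text
clock: 10.75
eef_pos: [550.4, -172.3, 156.6]
eef_rot: [-0.064, 0.998, 0.0, -0.0]
contact_force: [0.4, 0.3, -1.4]
grip_width: 27.5
grasp_force: 40.0
```

Request:
send_rows(
  series=[
    [0, 0, 0.001, 0, 0],
    [0, 0, 0.001, 0, 0],
    [0, 0, 0.001, 0, 0],
    [0, 0, 0.001, 0, 0],
    [0, 0, 0.001, 0, 0],
  ],
)

```text
clock: 11.17
eef_pos: [550.4, -172.4, 151.6]
eef_rot: [-0.064, 0.998, 0.0, -0.0]
contact_force: [0.2, 0.7, -1.5]
grip_width: 26.9
grasp_force: 40.0
```

Request:
send_rows(
  series=[
    [0, 0, 0.001, 0, 0],
    [0, 0, 0.001, 0, 0],
    [0, 0, 0.001, 0, 0],
    [0, 0, 0.001, 0, 0],
    [0, 0, 0.001, 0, 0],
  ],
)

```text
clock: 11.58
eef_pos: [550.4, -172.3, 146.6]
eef_rot: [-0.064, 0.998, 0.0, -0.0]
contact_force: [0.1, -0.4, -0.5]
grip_width: 26.9
grasp_force: 40.0
```

Request:
send_rows(
  series=[
    [0, 0, 0.001, 0, 0],
    [0, 0, 0.001, 0, 0],
    [0, 0, 0.001, 0, 0],
    [0, 0, 0.001, 0, 0],
    [0, 0, 0.001, 0, 0],
  ],
)

```text
clock: 12.0
eef_pos: [550.4, -172.3, 141.6]
eef_rot: [-0.064, 0.998, 0.0, -0.0]
contact_force: [-0.4, -0.7, -1.4]
grip_width: 27.1
grasp_force: 40.0
```

```bash
python3 - <<'E'
from h import *
o,im=shot("side","s6"); print(o["eef_pos"],o["contact_force"],o["torque"])
cv2.imwrite("pics/m6.png",cv2.resize(im[188:308,323:443],(600,600),interpolation=cv2.INTER_CUBIC))
E
```

```text
[ 550.44530556 -172.30642245  141.57462304] [-0.35629892 -0.73486701 -1.3743612 ] [ 0.04275047  0.05474141 -0.0189818 ]
```

View pics/m6.png

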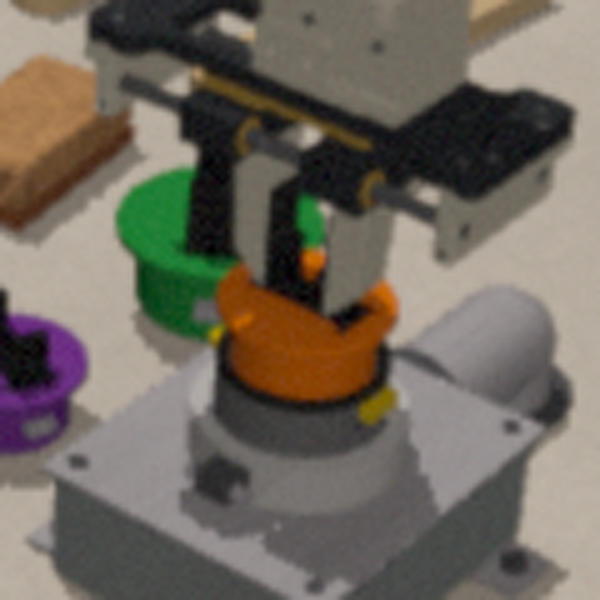

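The side crop shows the plug entering the ring cleanly, with roughly 15 mm of plug still visible. I'll continue down.

Request:
send_rows(
  series=[
    [0, 0, 0.001, 0, 0],
    [0, 0, 0.001, 0, 0],
    [0, 0, 0.001, 0, 0],
    [0, 0, 0.001, 0, 0],
    [0, 0, 0.001, 0, 0],
  ],
)

```text
clock: 12.47
eef_pos: [550.4, -172.4, 136.6]
eef_rot: [-0.064, 0.998, -0.0, -0.0]
contact_force: [-0.1, -0.2, -0.6]
grip_width: 26.8
grasp_force: 40.0
```

Request:
send_rows(
  series=[
    [0, 0, 0.001, 0, 0],
    [0, 0, 0.001, 0, 0],
    [0, 0, 0.001, 0, 0],
    [0, 0, 0.0005, 0, 0],
    [0, 0, 0.0005, 0, 0],
  ],
)

```text
clock: 12.88
eef_pos: [550.4, -172.3, 132.6]
eef_rot: [-0.064, 0.998, 0.0, -0.0]
contact_force: [-0.5, -0.8, -1.1]
grip_width: 27.1
grasp_force: 40.0
```

Request:
send_rows(
  series=[
    [0, 0, 0.0006, 0, 0],
    [0, 0, 0.0006, 0, 0],
    [0, 0, 0.0006, 0, 0],
    [0, 0, 0.0006, 0, 0],
    [0, 0, 0.0006, 0, 0],
  ],
)

```text
clock: 13.3
eef_pos: [550.4, -172.3, 129.7]
eef_rot: [-0.064, 0.998, 0.0, -0.0]
contact_force: [0.2, 0.8, -1.1]
grip_width: 27.2
grasp_force: 40.0
```

Request:
send_rows(
  series=[
    [0, 0, 0.0006, 0, 0],
    [0, 0, 0.0006, 0, 0],
    [0, 0, 0.0004, 0, 0],
    [0, 0, 0.0004, 0, 0],
    [0, 0, 0, 0, 0],
  ],
)

```text
clock: 13.72
eef_pos: [550.4, -172.3, 127.6]
eef_rot: [-0.064, 0.998, 0.0, -0.0]
contact_force: [0.1, 0.1, -1.3]
grip_width: 27.1
grasp_force: 40.0
```

Request:
send_rows(
  series=[
    [0, 0, 0.0005, 0, 0],
    [0, 0, 0.0005, 0, 0],
    [0, 0, 0.0005, 0, 0],
    [0, 0, 0.0005, 0, 0],
    [0, 0, 0, 0, 0],
  ],
)

```text
clock: 14.13
eef_pos: [550.3, -172.3, 125.6]
eef_rot: [-0.064, 0.998, 0.0, -0.0]
contact_force: [-0.1, -0.0, -1.4]
grip_width: 26.8
grasp_force: 40.0
```

Request:
send_rows(
  series=[
    [0, 0, 0.0004, 0, 0],
    [0, 0, 0.0004, 0, 0],
    [0, 0, 0.0004, 0, 0],
    [0, 0, 0.0003, 0, 0],
    [0, 0, 0, 0, 0],
  ],
)

```text
clock: 14.55
eef_pos: [550.4, -172.3, 124.1]
eef_rot: [-0.064, 0.998, 0.0, -0.0]
contact_force: [0.6, -0.5, -1.6]
grip_width: 27.2
grasp_force: 40.0
```

Request:
send_rows(
  series=[
    [0, 0, 0.0005, 0, 0],
    [0, 0, 0.0005, 0, 0],
    [0, 0, 0.0005, 0, 0],
    [0, 0, 0, 0, 0],
    [0, 0, 0, 0, 0],
  ],
)

```text
clock: 14.97
eef_pos: [550.4, -172.3, 122.6]
eef_rot: [-0.064, 0.998, 0.0, -0.0]
contact_force: [0.4, -0.4, -0.8]
grip_width: 27.0
grasp_force: 40.0
```

Request:
send_rows(
  series=[
    [0, 0, 0.0005, 0, 0],
    [0, 0, 0.0005, 0, 0],
    [0, 0, 0.0005, 0, 0],
    [0, 0, 0, 0, 0],
    [0, 0, 0, 0, 0],
  ],
)

```text
clock: 15.38
eef_pos: [550.4, -172.3, 121.1]
eef_rot: [-0.064, 0.998, 0.0, -0.0]
contact_force: [-0.1, 0.4, -0.8]
grip_width: 26.9
grasp_force: 40.0
```

Request:
send_rows(
  series=[
    [0, 0, 0.0005, 0, 0],
    [0, 0, 0.0005, 0, 0],
    [0, 0, 0.0005, 0, 0],
    [0, 0, 0, 0, 0],
    [0, 0, 0, 0, 0],
  ],
)

```text
clock: 15.8
eef_pos: [550.4, -172.3, 119.7]
eef_rot: [-0.064, 0.998, 0.0, -0.0]
contact_force: [1.0, 0.3, -1.2]
grip_width: 27.3
grasp_force: 40.0
```

Request:
send_rows(
  series=[
    [0, 0, 0.0005, 0, 0],
    [0, 0, 0.0005, 0, 0],
    [0, 0, 0, 0, 0],
    [0, 0, 0, 0, 0],
    [0, 0, 0, 0, 0],
  ],
)

```text
clock: 16.22
eef_pos: [550.4, -172.3, 118.7]
eef_rot: [-0.064, 0.998, 0.0, -0.0]
contact_force: [0.2, -0.1, -1.6]
grip_width: 27.1
grasp_force: 40.0
```

Request:
send_rows(
  series=[
    [0, 0, 0.0005, 0, 0],
    [0, 0, 0.0005, 0, 0],
    [0, 0, 0, 0, 0],
    [0, 0, 0, 0, 0],
    [0, 0, 0, 0, 0],
  ],
)

```text
clock: 16.63
eef_pos: [550.5, -172.4, 118.0]
eef_rot: [-0.064, 0.998, -0.0, 0.0]
contact_force: [-0.8, -0.6, 3.2]
grip_width: 27.0
grasp_force: 40.0
```

Request:
send_rows(
  series=[
    [0, 0, 0.0005, 0, 0],
    [0, 0, 0.0005, 0, 0],
    [0, 0, 0, 0, 0],
    [0, 0, 0, 0, 0],
    [0, 0, 0, 0, 0],
  ],
)

```text
clock: 17.05
eef_pos: [550.6, -172.4, 117.3]
eef_rot: [-0.064, 0.998, -0.0, 0.0]
contact_force: [-2.5, 0.6, 6.8]
grip_width: 27.0
grasp_force: 40.1
```

The flange has landed (5 N/mm as expected). I'll press on to about 14 N.

Request:
send_rows(
  series=[
    [0, 0, 0.0005, 0, 0],
    [0, 0, 0.0005, 0, 0],
    [0, 0, 0.0005, 0, 0],
    [0, 0, 0, 0, 0],
    [0, 0, 0, 0, 0],
  ],
)

```text
clock: 17.47
eef_pos: [550.7, -172.4, 116.4]
eef_rot: [-0.064, 0.998, -0.0, 0.0]
contact_force: [-3.8, 1.3, 11.8]
grip_width: 27.1
grasp_force: 40.2
```

Request:
send_rows(
  series=[
    [0, 0, 0, 0, 0],
    [0, 0, 0, 0, 0],
    [0, 0, 0, 0, 0],
    [0, 0, 0, 0, 0],
    [0, 0, 0, 0, 0],
  ],
)

```text
clock: 17.88
eef_pos: [550.7, -172.4, 116.4]
eef_rot: [-0.064, 0.998, -0.0, 0.0]
contact_force: [-3.6, 1.2, 11.0]
grip_width: 27.6
grasp_force: 40.2
```

Request:
send_rows(
  series=[
    [0.0004, 0, 0.0003, 0, 0],
    [0, 0, 0.0003, 0, 0],
    [0, 0, 0, 0, 0],
    [0, 0, 0, 0, 0],
    [0, 0, 0, 0, 0],
  ],
)

```text
clock: 18.3
eef_pos: [550.7, -172.4, 116.1]
eef_rot: [-0.064, 0.998, -0.0, 0.001]
contact_force: [-4.3, 1.8, 11.7]
grip_width: 27.2
grasp_force: 40.2
```

Request:
send_rows(
  series=[
    [0, 0, 0, 0, 0.5],
    [0, 0, 0, 0, 0.55],
    [0, 0, 0, 0, 0.6],
    [0, 0, 0, 0, 0.6],
    [0, 0, 0, 0, 0.6],
  ],
)

```text
clock: 18.72
eef_pos: [550.1, -172.4, 114.4]
eef_rot: [-0.064, 0.998, -0.0, 0.0]
contact_force: [-1.1, -0.2, 0.1]
grip_width: 53.4
grasp_force: 0.0
```

```bash
python3 - <<'E'
from h import *
o,im=shot("side","s7"); o,w=shot("wrist","w7"); print(o["eef_pos"],o["contact_force"],o["grip_width"])
cv2.imwrite("pics/m7.png",np.hstack([cv2.resize(im[198:298,333:433],(400,400),interpolation=cv2.INTER_CUBIC),cv2.resize(w[180:430,195:445],(400,400))]))
E
```

```text
[ 549.988167   -172.40170265  114.29189843] [0.40611728 0.49632178 0.01947733] 54.68933387651175
```

View pics/m7.png

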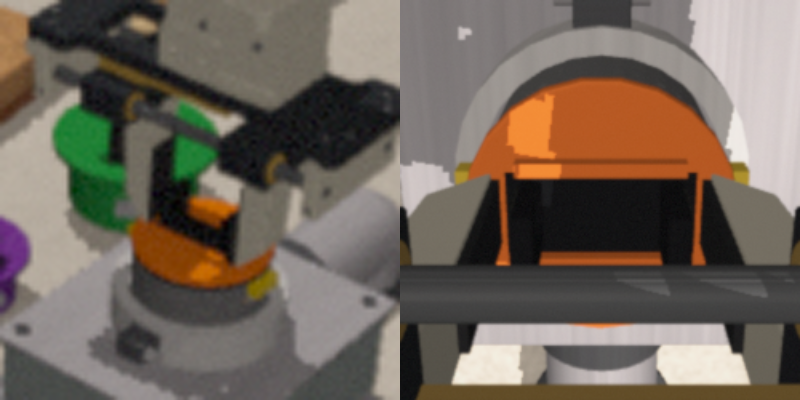

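The picture shows the cap seated level on the ring. The tabs are fully out (crop columns 503 to 697, the same spread as at rest), so both bolts are in their windows. Now I'll withdraw straight up.

Request:
send_rows(
  series=[
    [0, 0, -0.004, 0, 0.65],
    [0, 0, -0.01, 0, 0.65],
    [0, 0, -0.02, 0, 0.65],
    [0, 0, -0.03, 0, 0.65],
    [0, 0, -0.03, 0, 0.65],
  ],
)

```text
clock: 19.23
eef_pos: [549.4, -172.2, 209.6]
eef_rot: [-0.064, 0.998, 0.0, -0.001]
contact_force: [0.6, -1.0, 1.0]
grip_width: 59.8
grasp_force: 0.0
```

Request:
send_rows(
  series=[
    [0, 0, -0.02, 0, 0.65],
    [0, 0, -0.01, 0, 0.65],
    [0, 0, 0, 0, 0.65],
    [0, 0, 0, 0, 0.65],
    [0, 0, 0, 0, 0.65],
  ],
)

```text
clock: 19.65
eef_pos: [549.0, -172.1, 237.1]
eef_rot: [-0.064, 0.998, 0.0, -0.001]
contact_force: [-0.6, -0.0, 0.2]
grip_width: 59.5
grasp_force: 0.0
```

```bash
python3 - <<'E'
from h import *
o,w=shot("wrist","w8"); K,T=cam("wrist",o); H,S,V=cv2.split(cv2.cvtColor(w,cv2.COLOR_BGR2HSV)); print(o["eef_pos"],o["contact_force"],o["clock"])
m=((H>5)&(H<16)&(S>180)&(V>60)).astype(np.uint8); m[:, :220]=0; m[:,420:]=0; m[300:]=0
pts=np.argwhere(m)[:,::-1].astype(np.float32); h=cv2.convexHull(pts); e=cv2.fitEllipse(h); print(e,ray(K,T,e[0],112))
b=[b for b in blobs((V<45),100) if abs(b[2][0]-e[0][0])<25 and abs(b[2][1]-e[0][1])<40]
for x in b:
    l=ray(K,T,(x[1][0],x[2][1]),135); r=ray(K,T,(x[1][0]+x[1][2],x[2][1]),135); print(x[1],"spread",np.linalg.norm(l-r))
E
```

```text
[ 548.95290923 -172.13507675  237.06606521] [-0.59658018 -0.01044684  0.1656279 ] 19.65
((319.3663635253906, 234.96177673339844), (97.2835693359375, 100.49610900878906), 89.1270980834961) [ 548.45545991 -172.48857854  112.        ]
[ 285  224   69   36 2014] spread 46.78327233075471
```

```bash
python3 -c "
from rig import workorder; print(workorder.close_job())"
```

```text
the job is handed in; nothing more can be done
None
```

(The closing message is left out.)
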